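# Hang the keyhole gauge plate on the swivel stand

### The arm

A 7-joint arm with a two-finger parallel gripper is mounted at the origin on a cart in front of the work surface, level with it; the furniture and walls round the work are solid. World frame = base frame: x ahead of the robot, y to its left, z up, the work surface at z = 0. Lengths are in m, angles in rad, forces in N, time in s.
With the tool pointing down it reaches from about 0.425 to 0.875 m from the base axis. Payload 8.4 kg.
Tool frame: the origin (TCP) lies at the very end of the fingers, on their centre line; the grasp point (between the pads) lies env.tcp_to_grasp behind it (env.tcp_to_grasp is the distance from the TCP to the grasp point, in m); z points along the fingers, y is the line along which they close (so a half turn about z gives the same grasp; the last joint's range is limited). The gripper opens to 87 mm and grips with 3 to 60 N. Pads are 19 mm wide; open, the fingers measure 117 mm over their backs; the gripper's body (75 mm by 190 mm) begins 51 mm behind the grasp point.
Start: joints at [-0.099, 0.333, 0.04, 1.465, -0.013, 1.343, -0.059], TCP at [0.65, -0, 0.223] pointing down, gripper open.
Joint ranges: [-2.58, 2.58], [-0.38, 2.09], [-1.3, 1.39], [0.25, 2.4], [-1.5, 4.64], [0.08, 2.09], [-2.65, 2.65]. Speed limits (rad/s): [2.22, 2.22, 2.79, 2.79, 3.14, 3.14, 3.14].

### API

Orientations are given as a unit quaternion [x, y, z, w].
In Python, from bench import env, grab_frame, camera_model gives the robot as it stands (env), with the cameras as plain functions.
- The arm moves only by the shell command python3 jog.py [FORCE], which reads ROWS from standard input. ROWS is a JSON list of rows, 1 to 20 of them, each of 7 numbers: a rotation vector rx, ry, rz in shares of pi rad (1.0 is pi rad), then dx, dy, dz in normalised numbers (1 is 0.75 m), then the finger opening in m; each row is the pose to reach, as a shift and turn from the pose commanded when the command began, along the tool's axes at that moment; what a row does not reach only later rows make up. A row lasts 1/10 s, in which the tool goes at most 0.05 m and 0.15 rad, less where a joint would pass 70% of its speed; a pose out of reach is approached as far as the arm can. The fingers move at their own pace and stop on an object; FORCE is the grip in N (left out, the last holds). Time passes only in rows, so rows that do not move let the fingers close. It prints the time, the measured TCP pose, the force, the opening and the grip force at its end. Input that does not fit is refused with a message, and nothing moves.
- env.sense(): the state, without advancing time (a new reading comes with each control period).
- grab_frame(name): name is "scene" or "side" or "wrist"; returns the picture (384x512x3 uint8, red, green, blue); there is no depth.
- camera_model(name): a dict with "vfov" (degrees; the focal length in pixels is half the picture's height over the tangent of half this angle, whatever the lens; pixels are square), "cx", "cy" (the principal point, pixels), "view" (4x4, takes a point from world to camera coordinates); the wrist camera has in their place "mount" (4x4, takes a point from camera to tool coordinates, whose origin is the TCP and whose axes are the flange's). Camera axes: x right, y up, looking along -z (the intrinsics and any distortion apply to the point x, -y, -z); pixel columns grow to the right and rows downward; lengths in m; the calibration is good to about 2 mm. The wrist camera is an equidistant fisheye: a pixel r from the principal point sees the ray r / f radians off the axis. A picture is of the moment at which its call begins: read the wrist's pose just before it. camera_model takes no time and is no camera call.
- env.sign_off(): hands the job in; it is judged then, once.
The state is a dict: "clock": time; "q": joint angles; "qd": joint speeds; "effort": joint torques, N m; "tcp_pos": TCP position; "tool_rot": TCP orientation; "force": force on the tool from outside, world axes, zero at the start; "moment": the same for the moment, N m; "width": finger opening in m; "gripper_force": force on a finger pad.
Only numpy, scipy, OpenCV 4.12 (cv2) and the standard library are available. Lean on these libraries where they do the work, as an engineer would, in place of code of your own. Each camera call takes 0.05 s, during which the arm holds its last target. There are 200 camera calls.

### The job

Turn the stand's swivel arm until it rests against its stop pin, so that the stud points to the front of the stand. Then take the gauge plate that has the keyhole from its slotted block, pass the keyhole over the stud's head and let the plate down until the stud's neck is at the top of the narrow slot, leaving it hanging freely on the stud. Leave the plate with the plain round hole and the other things on the bench where they are.

Things in the scene. Friction and masses are not known exactly. Their poses are not given: they have to be found in the camera images.
- stand: Fixed steel stand: base 110x110x12 mm, round upright post at its centre. Origin: centre of the base's underside, on the post axis; z up; its FRONT is its own -x. A collar is clamped on the post at a hand-set height that is NOT reported (firm up to 60 N): it puts the stud axis 150 to 175 mm above this origin; find it by touch or sight. The collar carries the swivel arm.
- post_foot (a point): Point on the post axis, at the base's top face, 12 mm above the stand's origin (fixed). Sizes about the post axis, heights relative to the stud axis: round flat flange of 60 mm diameter, top face 16 mm above; on it a black grip bar 44 mm long, 12 mm thick, from 16 to 46 mm above, centred on the post axis, parallel to the arm and turning with it.
- base_front (a point): Middle of the base's front top edge (fixed), 55 mm in front of the post axis. Sizes of the arm, distances from the post axis: arm 14 mm wide, 16 mm high, out to 70 mm; boss of 20 mm diameter to 75 mm; stud neck of 6 mm diameter from 75 to 84 mm; round stud head of 14 mm diameter from 84 to 88 mm. All are centred on the level stud axis.
- swivel (a joint): Angle of the swivel arm about the post axis, rad: 0 = against the rigid stop pin, stud pointing along the stand's -x (front); grows counterclockwise seen from above, up to 2.2, so the arm points along the stand's -x turned by this angle about +z. Stiff (0.15 N m friction), stays where it is left. Starts between 0.9 and 2.1.
- gauge_plate: Bare aluminium notch gauge with a keyhole: 5 mm thick (its x), 60 wide (y), 130 high (z), 0.14 to 0.28 kg. It stands upright in a steel block 50x70x34 mm with a slot 6.5 mm wide, 28 mm deep, whose floor is 6 mm above the bench. Origin: middle of its lower edge. Top corners of 12 mm radius; small notches in its sides below the keyhole.
- keyhole (a point): Centre of the keyhole's wide round hole: 18 mm diameter, on the gauge plate's middle plane, 62 mm above its lower edge. From it a slot 9 mm wide leads straight up (towards the plate's top); the slot's upper end is 20 mm above this point, so the hung plate sits with the stud axis 17 mm above this point. The slot lets the stud's neck pass but not its head.
- other_plate: A notch gauge of the same material and size with a plain round 18 mm hole and no slot, upright in the other slotted block; same frame. To be left there. Behind the blocks stands a tall fixed white cabinet, from x = 0.68 m on, y from 0.12 to 0.57 m: swing the gripper round it well this side.
- bush: Bystander: flanged bronze bush, 33 mm across, 23 mm high, loose. Origin under its centre.
- screwdriver: Bystander: red-handled screwdriver, 165 mm long, 26 mm wide, lying along its own y, loose. Origin under its centre.
- v_block: Bystander: steel V block 38x60x42 mm, loose. Origin under its centre.
- dressing_stick: Bystander: dark square abrasive stick 22x95x22 mm, lying along its own y, loose. Origin under its centre.
- black_marker: Bystander: white marker pen with a black cap, 123 mm long, lying along its own y, loose. Origin under its centre.

How it is judged:
On the way, in this order (a step that is already met when the one before it is completed fails the run):
1. the swivel arm rests against its stop (within 0.06 rad) (value of joint swivel below 0.06 rad), for 0.2 s.
2. with the arm still at its stop, the keyhole has been passed over the stud's head: the plate is between head and boss (value of joint swivel below 0.08 rad and x of keyhole in the frame of stand between -0.0845 and -0.0735 m and y of keyhole in the frame of stand between -0.006 and 0.006 m and z of keyhole in the frame of stand between 0.122 and 0.18 m), for 0.1 s.
At the end, for the whole second after the job is handed in: Arm within 0.08 rad of its stop; gauge plate hanging at rest on the stud: keyhole centre 73.5 to 84.5 mm in front of the post axis, within 4 mm of the middle plane, 122 to 166 mm above the stand's origin, tilt under 0.2 rad, carried by the stand (over 0.8 N), under 0.03 m/s (value of joint swivel below 0.08 rad and x of keyhole in the frame of stand between -0.0845 and -0.0735 m and y of keyhole in the frame of stand between -0.004 and 0.004 m and z of keyhole in the frame of stand between 0.122 and 0.166 m and angle between gauge_plate's own z axis and vertical below 0.2 rad and contact force between gauge_plate and stand above 0.8 N and linear speed of gauge_plate below 0.03 m/s); the robot touches nothing.
It fails at once if the plain-hole plate is moved by more than 30 mm (distance of other_plate from where it was at the start of the episode above 0.03 m).
It fails at once if a bystander is moved by more than 40 mm (distance of any of bush, screwdriver, v_block, dressing_stick, black_marker from where it was at the start of the episode above 0.04 m).
It also fails if it takes over 67 s, if anything falls off the work surface, if the arm or the gripper's body presses on something with over 40 N, if the wrist force passes 120 N, or if a joint passes its speed limit or range.

## Working session

There is one attempt and no reset: what is moved stays moved. The work goes in short steps, Python scripts to look and compute and a shell command to move; the robot and the scene stay as the last step left them, time stands still between calls to the robot, and variables do not carry over. Pictures are saved under pics/ and viewed, at most 10 in all, crops included, and the job is handed in when it is done.

```bash
ls; mkdir -p pics
cat > h.py <<'E'
import numpy as np, cv2
from bench import env, grab_frame, camera_model
from scipy.spatial.transform import Rotation as R
def ray(name,u,v,pose=None):
    m=camera_model(name); f=192/np.tan(np.radians(m['vfov']/2))
    x=(u-m['cx'])/f; y=(v-m['cy'])/f
    if name=='wrist':
        r=np.hypot(x,y); s=np.sin(r)/r if r>0 else 1
        d=np.array([x*s,-y*s,-np.cos(r)]); M=np.array(m['mount'])
        p,q=pose; Rt=R.from_quat(q).as_matrix()
        return np.array(p)+Rt@M[:3,3], Rt@M[:3,:3]@d
    V=np.linalg.inv(np.array(m['view'])); return V[:3,3], V[:3,:3]@np.array([x,-y,-1])
def onz(name,u,v,z,pose=None):
    o,d=ray(name,u,v,pose); return o+d*(z-o[2])/d[2]
def proj(name,P,pose=None):
    m=camera_model(name); f=192/np.tan(np.radians(m['vfov']/2))
    P=np.asarray(P,float)
    if name=='wrist':
        p,q=pose; M=np.array(m['mount']); t=R.from_quat(q).as_matrix().T@(P-p); c=M[:3,:3].T@(t-M[:3,3])
        a=np.arctan2(np.hypot(c[0],c[1]),-c[2]); k=a/np.hypot(c[0],c[1])*f
        return np.array([m['cx']+k*c[0],m['cy']-k*c[1]])
    c=np.array(m['view'])@np.append(P,1); return np.array([m['cx']+f*c[0]/-c[2],m['cy']-f*c[1]/-c[2]])
def tri(a,b):
    (o1,d1),(o2,d2)=a,b; d1=d1/np.linalg.norm(d1); d2=d2/np.linalg.norm(d2)
    s=np.linalg.lstsq(np.stack([d1,-d2],1),o2-o1,rcond=None)[0]
    p,q=o1+s[0]*d1,o2+s[1]*d2; return (p+q)/2,np.linalg.norm(p-q)
E
python3 - <<'E'
from h import *
a=grab_frame('scene');b=grab_frame('side')
for n,i in(('scene',a),('side',b)):
    cv2.imwrite(f'pics/{n}0.png',cv2.resize(i[:,:,::-1],(800,600),interpolation=cv2.INTER_CUBIC))
    m=camera_model(n);V=np.linalg.inv(m['view']);print(n,m['vfov'],m['cx'],m['cy'],V.round(3))
s=env.sense();print(s);print(env.tcp_to_grasp,camera_model('wrist'))
E
```

```text
bench.py
jog.py
pics
scene 46.33748415208238 256.1720957496074 190.86943182152993 [[ 0.735  0.342 -0.586 -0.123]
 [-0.678  0.363 -0.639 -0.612]
 [-0.006  0.867  0.499  0.655]
 [ 0.     0.     0.     1.   ]]
side 57.497719192770646 252.5421059670936 190.6762212264011 [[-0.295  0.748 -0.595 -0.156]
 [-0.955 -0.235  0.178  0.261]
 [-0.007  0.621  0.784  0.979]
 [ 0.     0.     0.     1.   ]]
{'clock': 0.1, 'q': array([-0.09920157,  0.33381149,  0.03986997,  1.46615727, -0.01341348,
        1.34329192, -0.05848683]), 'qd': array([ 0.00044588, -0.00206118,  0.00012862, -0.0025732 , -0.00094777,
        0.00169343, -0.00093354]), 'effort': array([ 3.73962146e-03, -6.57807541e+01,  1.33961700e+00, -4.04708719e+01,
       -5.96434018e-02,  4.10120690e-02, -6.81097418e-06]), 'tcp_pos': array([ 6.49590063e-01, -1.68649070e-05,  2.21779256e-01]), 'tool_rot': array([ 7.07106759e-01,  7.07106456e-01, -5.22725911e-04, -4.67171861e-04]), 'force': array([ 0.35379082, -0.14073104, -0.07882928]), 'moment': array([-0.07366916,  0.03176285,  0.00828553]), 'gripper_force': 0.0, 'width': 0.08698408252849692}
0.0187 {'vfov': 65.70646984690485, 'cx': 256.78498038900784, 'cy': 192.71807430382873, 'mount': array([[ 1.02728392e-03,  9.67570055e-01,  2.52600739e-01,
         6.83235311e-02],
       [ 9.99999434e-01, -9.24051886e-04, -5.27308067e-04,
         2.15049940e-04],
       [-2.76791307e-04,  2.52601137e-01, -9.67570457e-01,
        -1.61174135e-01],
       [ 0.00000000e+00,  0.00000000e+00,  0.00000000e+00,
         1.00000000e+00]])}
```

View pics/scene0.png

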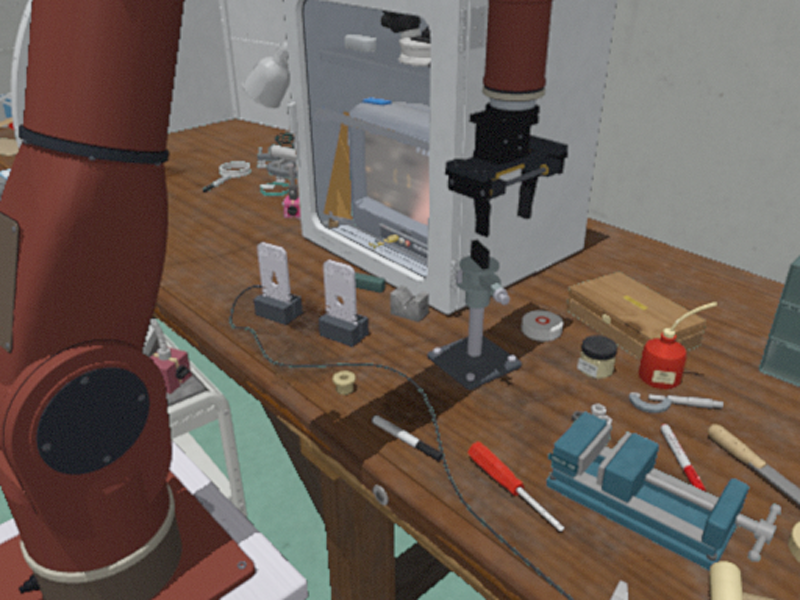

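View pics/side0.png

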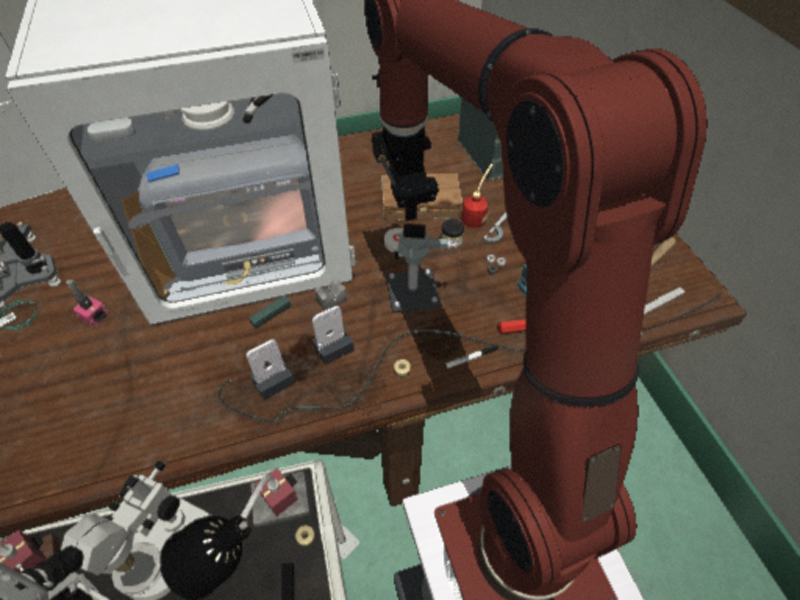

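The scene view shows the two plates at about (273,275) and (340,295), the stand with its base at (475,358), and the arm pointing right towards (500,295). In the side view the plates are at (268,365) and (330,330), and the stand is at (413,285). I'll enlarge these areas.

Run:
```python
from h import *
S=[('scene',150,148,100,75),('scene',262,155,100,100),('side',145,188,100,75),('side',235,140,75,75)]
a={n:grab_frame(n) for n in('scene','side')}
out=np.zeros((600,800,3),np.uint8)
# plates crops 4x on left (400x300); stand crops on right 4x (cut to 400x300)
for k,(n,x,y,w,h) in enumerate([('scene',150,148,100,75),('scene',262,160,100,95),('side',145,188,100,75),('side',235,138,100,75)]):
    c=a[n][y:y+h,x:x+w,::-1]; s=min(400/w,300/h); c=cv2.resize(c,None,fx=s,fy=s,interpolation=cv2.INTER_CUBIC)
    i,j=(k//2)*300,(k%2)*400; out[i:i+c.shape[0],j:j+c.shape[1]]=c; print(k,n,x,y,s,(j,i))
cv2.imwrite('pics/comp.png',out)
```

```text
0 scene 150 148 4.0 (0, 0)
1 scene 262 160 3.1578947368421053 (400, 0)
2 side 145 188 4.0 (0, 300)
3 side 235 138 4.0 (400, 300)
```

View pics/comp.png

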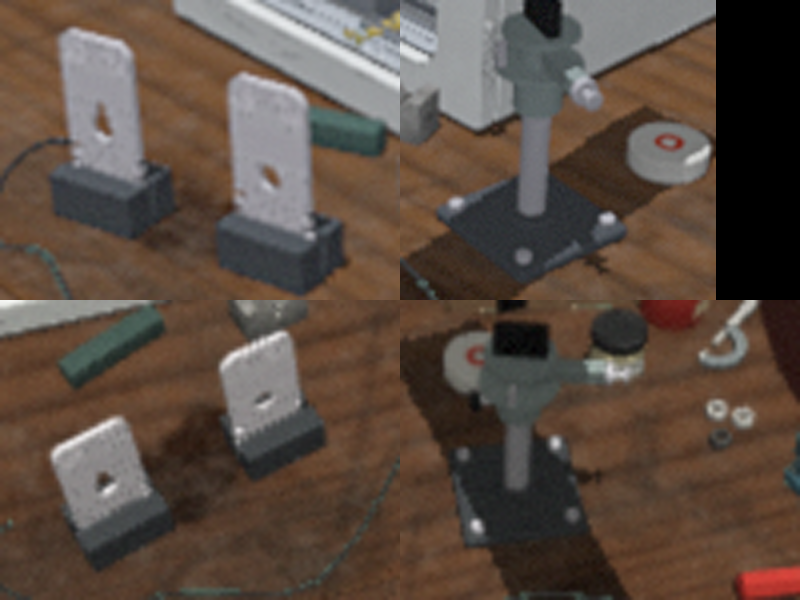

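Run:
```python
from h import *
c0=lambda x,y:(150+x/4,148+y/4); c1=lambda x,y:(262+(x-400)/3.158,160+y/3.158)
c2=lambda x,y:(145+x/4,188+(y-300)/4); c3=lambda x,y:(235+(x-400)/4,138+(y-300)/4)
p=lambda n,*a:print(n,*[np.round(v,4) for v in a])
for n,q in (('left',(438,212)),('near',(522,280)),('right',(626,232))): p('base sc '+n,onz('scene',*c1(*q),.010))
for n,q in (('tl',(455,450)),('bl',(467,545)),('br',(586,530)),('tr',(562,440))): p('base sd '+n,onz('side',*c3(*q),.010))
T=lambda n,a,b:p(n,*tri(ray('scene',*a),ray('side',*b)))
T('head',c1(592,97),c3(628,371))
T('post foot',c1(532,213),c3(516,490))
T('flange/grip base',c1(541,28),c3(521,355))
T('keyhole',c0(102,124),c2(104,485))
T('key topL',c0(62,32),c2(55,455)); T('key topR',c0(134,52),c2(124,420))
T('other hole',c0(268,178),c2(263,400))
T('oth topL',c0(232,76),c2(223,358)); T('oth topR',c0(308,98),c2(295,335))
T('blk key front-left top',c0(52,178),c2(68,515))
T('blk key front-right top',c0(138,198),c2(90,540)) if 0 else None
for n,q in (('blk sc L',(52,178)),('blk sc near',(137,200)),('blk sc R',(172,168))): p(n,onz('scene',*c0(*q),.034))
for n,q in (('blk sd L',(64,512)),('blk sd near',(92,540)),('blk sd R',(172,500))): p(n,onz('side',*c2(*q),.034))
```

```text
base sc left [0.5424 0.048  0.01  ]
base sc near [ 0.5253 -0.0581  0.01  ]
base sc right [ 0.6301 -0.0721  0.01  ]
base sd tl [0.6504 0.0329 0.01  ]
base sd bl [0.5433 0.0544 0.01  ]
base sd br [ 0.5278 -0.0495  0.01  ]
base sd tr [ 0.6325 -0.0644  0.01  ]
head [ 0.5567 -0.0861  0.1673] 0.0018
post foot [ 0.5914 -0.0062  0.0109] 0.0051
flange/grip base [ 0.591  -0.007   0.1782] 0.0005
keyhole [0.4479 0.3387 0.0687] 0.0004
key topL [0.4397 0.3628 0.1333] 0.0007
key topR [0.4603 0.3108 0.1285] 0.0027
other hole [0.4889 0.2064 0.066 ] 0.0014
oth topL [0.4847 0.2309 0.1346] 0.0048
oth topR [0.4962 0.173  0.133 ] 0.0039
blk key front-left top [0.4384 0.3744 0.027 ] 0.0307
blk sc L [0.4125 0.3529 0.034 ]
blk sc near [0.4382 0.288  0.034 ]
blk sc R [0.4811 0.3073 0.034 ]
blk sd L [0.4556 0.3751 0.034 ]
blk sd near [0.4247 0.3581 0.034 ]
blk sd R [0.4412 0.2932 0.034 ]
```

The keyhole plate is the far-left one: keyhole at (0.448, 0.339, 0.069), where 0.068 is expected. The post axis is near (0.590, -0.007), the stand's front points at about 172°, the swivel is about 1.31 rad and the stud is about 0.167 high. I'll close the fingers and touch the grip bar's top to get the height.

The manual's scale: shifts go in shares of 0.75 m and turns go in shares of pi rad. Converting my numbers, -0.06 m is -0.08, -0.007 m is -0.0093, 0.407 rad is 0.1296.

```bash
echo '[[0,0,0.0318,0,0,-0.04,0],[0,0,0.0637,-0.0053,-0.04,-0.04,0],[0,0,0.0955,-0.0093,-0.08,-0.04,0],[0,0,0.1296,-0.0093,-0.08,-0.04,0],[0,0,0.1296,-0.0093,-0.08,-0.04,0],[0,0,0.1296,-0.0093,-0.08,-0.0267,0],[0,0,0.1296,-0.0093,-0.08,-0.0133,0],[0,0,0.1296,-0.0093,-0.08,-0.0067,0],[0,0,0.1296,-0.0093,-0.08,-0.0067,0]]' | python3 jog.py 20
python3 - <<'E'
from h import *
s=env.sense();print(s['tcp_pos'],s['tool_rot'],s['force'],s['width'])
cv2.imwrite('pics/w1.png',cv2.resize(grab_frame('wrist')[:,:,::-1],(800,600)))
E
```

```text
clock: 1.1
tcp_pos: [0.5894, -0.007, 0.2258]
tool_rot: [0.835, 0.55, -0.001, -0.001]
force: [-0.3, -0.2, 0.6]
width: 0.023
gripper_force: 0.0
[ 0.58944266 -0.00702869  0.22576022] [ 8.35200846e-01  5.49943304e-01 -1.21553044e-03 -6.57262848e-04] [-0.25269128 -0.21687766  0.56492409] 0.022985857911270533
```

View pics/w1.png

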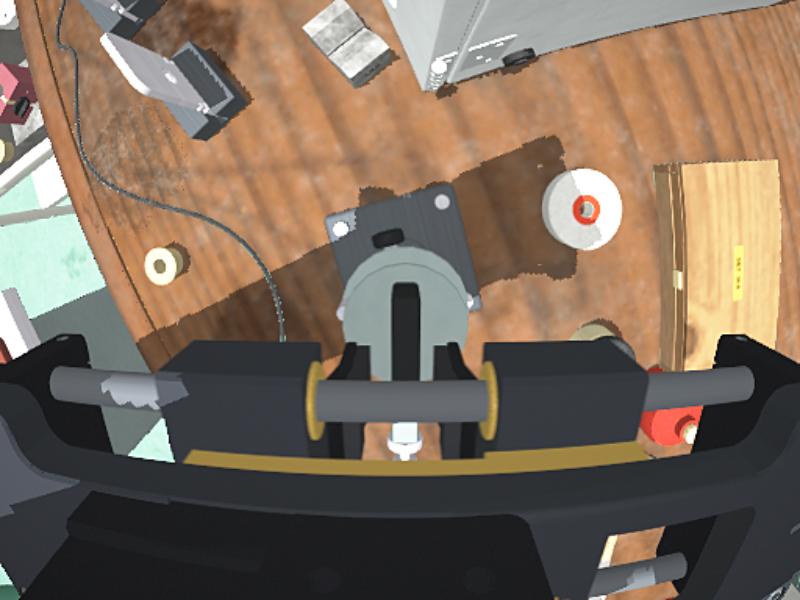

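The bar (405,320) lies between the fingers and runs parallel to the image's vertical; the stud is at (405,445). Next I'll touch down on the bar top slowly.

To row units: 0.01 m is 0.0133, 0.009 m is 0.012.

```bash
echo '[[0,0,0,0,0,0.004,0],[0,0,0,0,0,0.008,0],[0,0,0,0,0,0.0107,0],[0,0,0,0,0,0.012,0],[0,0,0,0,0,0.0133,0]]' | python3 jog.py; echo '[[0,0,0,0,0,0.0013,0],[0,0,0,0,0,0.0027,0],[0,0,0,0,0,0.004,0]]' | python3 jog.py; echo '[[0,0,0,0,0,0.0013,0],[0,0,0,0,0,0.0027,0]]' | python3 jog.py
```

```text
clock: 1.65
tcp_pos: [0.59, -0.007, 0.2176]
tool_rot: [0.835, 0.55, 0.0, 0.0]
force: [0.4, 0.3, -0.4]
width: 0.0008
gripper_force: 0.0
clock: 1.95
tcp_pos: [0.59, -0.007, 0.2145]
tool_rot: [0.835, 0.55, 0.0, 0.0]
force: [-0.2, 0.3, -0.5]
width: 0.0006
gripper_force: 0.0
clock: 2.15
tcp_pos: [0.59, -0.007, 0.2125]
tool_rot: [0.835, 0.55, 0.0, -0.0]
force: [-0.2, 0.5, -0.6]
width: 0.0004
gripper_force: 0.0
```

To row units: 0.002 m is 0.0027, 0.001 m is 0.0013.

```bash
echo '[[0,0,0,0,0,0.0013,0],[0,0,0,0,0,0.0027,0]]' | python3 jog.py; echo '[[0,0,0,0,0,0.0013,0],[0,0,0,0,0,0.0027,0]]' | python3 jog.py; echo '[[0,0,0,0,0,0.0013,0],[0,0,0,0,0,0.0027,0]]' | python3 jog.py
```

```text
clock: 2.35
tcp_pos: [0.59, -0.007, 0.2104]
tool_rot: [0.835, 0.55, -0.0, -0.0]
force: [0.8, -0.2, 0.7]
width: 0.0003
gripper_force: 0.9
clock: 2.55
tcp_pos: [0.5901, -0.007, 0.2103]
tool_rot: [0.835, 0.55, 0.001, 0.0]
force: [-8.0, -0.1, 18.2]
width: 0.0006
gripper_force: 9.2
clock: 2.75
tcp_pos: [0.5902, -0.007, 0.2102]
tool_rot: [0.835, 0.55, 0.001, 0.0]
force: [-12.5, -0.3, 31.1]
width: 0.0006
gripper_force: 15.5
```

The bar top is at z = 0.2103, so the stud axis is at 0.1643. Now I'll open the fingers, straddle the bar and grip it.

To row units: 0.0225 m is 0.03, 0.018 m is 0.024.

```bash
echo '[[0,0,0,0,0,-0.0107,0.04],[0,0,0,0,0,-0.0133,0.04],[0,0,0,0,0,-0.0133,0.04],[0,0,0,0,0,-0.0133,0.04],[0,0,0,0,0,0,0.04],[0,0,0,0,0,0.0133,0.04],[0,0,0,0,0,0.024,0.04],[0,0,0,0,0,0.03,0.04],[0,0,0,0,0,0.03,0],[0,0,0,0,0,0.03,0],[0,0,0,0,0,0.03,0],[0,0,0,0,0,0.03,0],[0,0,0,0,0,0.03,0],[0,0,0,0,0,0.03,0]]' | python3 jog.py 25; python3 -c "
from h import *
s=env.sense();print(s['tcp_pos'],R.from_quat(s['tool_rot']).as_matrix()[:,1],s['force'],s['moment'])"
```

```text
clock: 4.15
tcp_pos: [0.591, -0.0073, 0.1845]
tool_rot: [0.835, 0.55, 0.001, 0.001]
force: [5.2, -1.6, -2.2]
width: 0.0121
gripper_force: 25.0
[ 0.59096716 -0.0073456   0.18450519] [ 0.91820918 -0.39608962  0.00221789] [ 5.20944611 -1.62562438 -2.22258064] [-0.24222031 -0.93388436  0.06960824]
```

To row units: 1.25 rad is 0.3979.

```bash
echo '[[0,0,0.0382,0,0,0,0],[0,0,0.0764,0,0,0,0],[0,0,0.1146,0,0,0,0],[0,0,0.1528,0,0,0,0],[0,0,0.191,0,0,0,0],[0,0,0.2292,0,0,0,0],[0,0,0.2674,0,0,0,0],[0,0,0.3056,0,0,0,0],[0,0,0.3438,0,0,0,0],[0,0,0.382,0,0,0,0],[0,0,0.3979,0,0,0,0],[0,0,0.3979,0,0,0,0]]' | python3 jog.py; python3 -c "
from h import *
s=env.sense();print(s['tcp_pos'],R.from_quat(s['tool_rot']).as_matrix()[:,1],s['force'],s['moment'],s['q'])"
```

```text
clock: 5.35
tcp_pos: [0.5899, -0.0055, 0.1845]
tool_rot: [0.999, -0.043, -0.0, -0.001]
force: [-2.8, 4.7, 2.5]
width: 0.012
gripper_force: 25.0
[ 0.58988883 -0.00551648  0.18447161] [-0.08558087 -0.99632998 -0.00157556] [-2.76733404  4.69769224  2.50450228] [ 1.08696513  0.50015771 -0.0635203 ] [-0.25426465  0.23457882  0.22253897  1.67798583 -0.05603495  1.23504572
 -1.67563432]
```

To row units: 0.02 rad is 0.0064.

```bash
for i in 1; do echo '[[0,0,0.0064,0,0,0,0],[0,0,0.0127,0,0,0,0],[0,0,0.0127,0,0,0,0]]' | python3 jog.py; python3 -c "
from h import *
s=env.sense();y=R.from_quat(s['tool_rot']).as_matrix()[:,1];print(np.degrees(np.arctan2(y[1],y[0])),s['force'],s['moment'])"; done
echo '[[0,0,0.0064,0,0,0,0],[0,0,0.0127,0,0,0,0],[0,0,0.0127,0,0,0,0]]' | python3 jog.py; python3 -c "
from h import *
s=env.sense();y=R.from_quat(s['tool_rot']).as_matrix()[:,1];print(np.degrees(np.arctan2(y[1],y[0])),s['force'],s['moment'])"
```

```text
clock: 5.65
tcp_pos: [0.5899, -0.0055, 0.1845]
tool_rot: [0.998, -0.062, -0.0, -0.001]
force: [-1.8, 5.5, 3.7]
width: 0.0121
gripper_force: 25.0
-97.08946965211427 [-1.80389359  5.52315572  3.7220049 ] [1.31264874 0.51839995 0.08266976]
clock: 5.95
tcp_pos: [0.5899, -0.0054, 0.1845]
tool_rot: [0.997, -0.082, -0.0, -0.001]
force: [-2.3, 5.5, 4.0]
width: 0.0118
gripper_force: 25.1
-99.35350434037689 [-2.34174255  5.53968217  4.04171023] [1.30204095 0.53036243 0.45475737]
```

To row units: 0.04 rad is 0.0127.

```bash
echo '[[0,0,0.0064,0,0,0,0],[0,0,0.0127,0,0,0,0],[0,0,0.0127,0,0,0,0]]' | python3 jog.py; python3 -c "
from h import *
s=env.sense();y=R.from_quat(s['tool_rot']).as_matrix()[:,1];print(np.degrees(np.arctan2(y[1],y[0])),s['force'],s['moment'],s['effort'][6])"
```

```text
clock: 6.25
tcp_pos: [0.5898, -0.0054, 0.1845]
tool_rot: [0.995, -0.101, -0.0, -0.001]
force: [-2.4, 4.7, 4.0]
width: 0.0123
gripper_force: 26.2
-101.6224380009821 [-2.41720271  4.72781216  4.04670118] [1.25080636 0.6000596  0.63091063] -0.9789827093482018
```

To row units: -0.06 m is -0.08, -0.03 m is -0.04.

```bash
echo '[[0,0,0,0,0,0,0.05],[0,0,0,0,0,0,0.05],[0,0,0,0,0,0,0.05],[0,0,0,0,0,-0.0133,0.05],[0,0,0,0,0,-0.04,0.05],[0,0,0,0,0,-0.08,0.05],[0,0,0,0,0,-0.08,0.05]]' | python3 jog.py
python3 - <<'E'
from h import *
s=env.sense();print(s['tcp_pos'],s['tool_rot'],s['force'])
i=grab_frame('wrist')[:,:,::-1]
cv2.imwrite('pics/w2.png',cv2.resize(i[100:310,120:400],(800,600),interpolation=cv2.INTER_CUBIC))
E
```

```text
clock: 6.95
tcp_pos: [0.592, -0.0074, 0.2489]
tool_rot: [0.995, -0.103, 0.003, -0.001]
force: [0.7, -0.3, 0.3]
width: 0.0489
gripper_force: 0.0
[ 0.59196628 -0.00742548  0.24894903] [ 9.94664385e-01 -1.03109869e-01  3.28589331e-03 -5.64253290e-04] [ 0.73457345 -0.31478819  0.34044589]
```

View pics/w2.png

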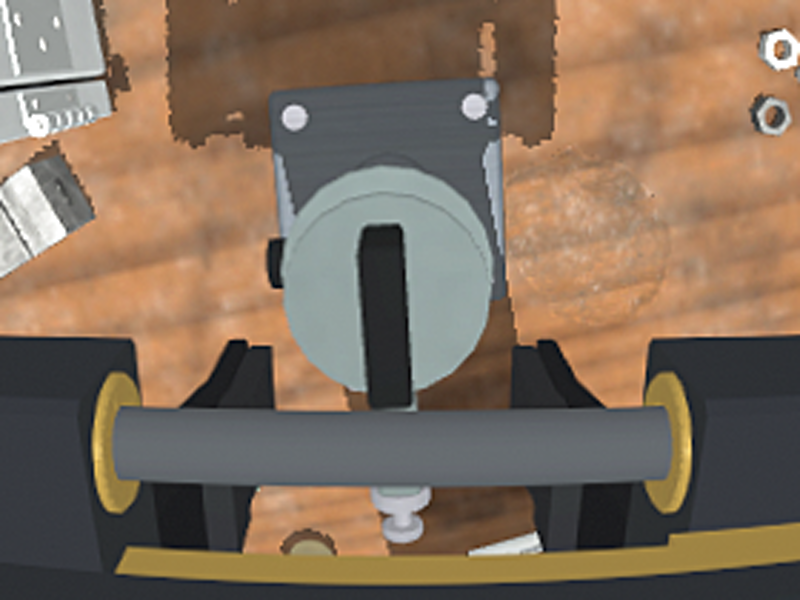

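Run:
```python
from h import *
s=env.sense();pose=(np.array([0.59197,-0.00743,0.24895]),[9.94664385e-01,-1.03109869e-01,3.28589331e-03,-5.64253290e-04])
c=lambda x,y,z:onz('wrist',120+.35*x,100+.35*y,z,pose)
ang=lambda a,b:np.degrees(np.arctan2(*(b-a)[1::-1]))
tl,bl,tr,br=[c(*q,.2103) for q in((359,228),(370,405),(402,228),(411,405))]
print('bar',ang(tl,bl),ang(tr,br),(tl+bl+tr+br)/4, np.linalg.norm(tl-bl),np.linalg.norm(tr-tl))
a,b=c(271,95,.012),c(497,81,.012);print('base back edge',ang(a,b),np.linalg.norm(a-b),(a+b)/2)
h=c(402,503,.1643+.005);print('stud head~',h)
print('collar/ boss',c(401,490,.1743))
```

```text
bar 171.10195603410662 171.29614600186056 [ 0.59536716 -0.00728815  0.2103    ] 0.04630837360623807 0.010357448445041415
base back edge -98.26278648385383 0.10618658323808713 [ 0.64386348 -0.01482527  0.012     ]
stud head~ [0.51967986 0.00357648 0.1693    ]
collar/ boss [0.52734125 0.00239243 0.1743    ]
```

The arm is at its stop: the bar points at 171.2° and the base's front at 171.7°. I'll grip the bar again, squared to it, to measure the stud's lateral position.

To row units: 0.055 m is 0.0733, 0.03 m is 0.04, -0.06 rad is -0.0191.

```bash
echo '[[0,0,-0.0191,0,0,0,0.04],[0,0,-0.0191,0,0,0.04,0.03],[0,0,-0.0191,0,0,0.0733,0.03],[0,0,-0.0191,0,0,0.0733,0.03],[0,0,-0.0191,0,0,0.0733,0],[0,0,-0.0191,0,0,0.0733,0],[0,0,-0.0191,0,0,0.0733,0],[0,0,-0.0191,0,0,0.0733,0],[0,0,-0.0191,0,0,0.0733,0]]' | python3 jog.py 15
python3 - <<'E'
from h import *
s=env.sense();p=s['tcp_pos'];y=R.from_quat(s['tool_rot']).as_matrix()[:,1];print(p,s['width'],np.degrees(np.arctan2(y[1],y[0])),s['force'],s['moment'],'lat',p[0]*.1461+p[1]*.9893,y)
E
```

```text
clock: 7.9
tcp_pos: [0.591, -0.0056, 0.1905]
tool_rot: [0.997, -0.072, 0.001, -0.001]
force: [1.1, 5.8, 4.8]
width: 0.0121
gripper_force: 15.0
[ 0.59097702 -0.00560074  0.19050739] 0.012143164991901583 -98.31009262524464 [1.13430585 5.82389125 4.78417293] [ 1.21297629 -0.04968356 -0.04632303] lat 0.08080092659769851 [-0.1445302  -0.98949824 -0.0020623 ]
```

To row units: -0.319 m is -0.4253, -0.08 m is -0.1067, -0.522 rad is -0.1662.

```bash
echo '[[0,0,0,0,0,0,0.087],[0,0,0,0,0,0,0.087],[0,0,0,0,0,-0.04,0.087],[0,0,0,0,0,-0.0933,0.087],[0,0,-0.0318,-0.0267,-0.0467,-0.1067,0.087],[0,0,-0.0637,-0.06,-0.1,-0.1067,0.087],[0,0,-0.0955,-0.0933,-0.1533,-0.1067,0.087],[0,0,-0.1273,-0.1267,-0.2067,-0.1067,0.087],[0,0,-0.1662,-0.16,-0.2667,-0.1067,0.087],[0,0,-0.1662,-0.1933,-0.32,-0.1067,0.087],[0,0,-0.1662,-0.2267,-0.3733,-0.1067,0.087],[0,0,-0.1662,-0.2467,-0.4133,-0.1067,0.087],[0,0,-0.1662,-0.256,-0.4253,-0.08,0.087],[0,0,-0.1662,-0.256,-0.4253,-0.0533,0.087],[0,0,-0.1662,-0.256,-0.4253,-0.04,0.087],[0,0,-0.1662,-0.256,-0.4253,-0.04,0.087]]' | python3 jog.py
python3 - <<'E'
from h import *
s=env.sense();print(s['tcp_pos'],s['tool_rot'],s['force']);y=R.from_quat(s['tool_rot']).as_matrix()[:,1];print(np.degrees(np.arctan2(y[1],y[0])))
i=grab_frame('wrist')[:,:,::-1]
cv2.imwrite('pics/w3.png',cv2.resize(i,(800,600),interpolation=cv2.INTER_CUBIC))
E
```

```text
clock: 9.5
tcp_pos: [0.4463, 0.3352, 0.2176]
tool_rot: [0.982, 0.186, -0.001, 0.001]
force: [-0.1, -0.7, -0.1]
width: 0.0869
gripper_force: 0.0
[0.4463315  0.33519009 0.21755454] [ 9.82499357e-01  1.86259597e-01 -1.19460603e-03  9.74059932e-04] [-0.12940207 -0.67723592 -0.12677535]
-68.53070315136748
```

View pics/w3.png

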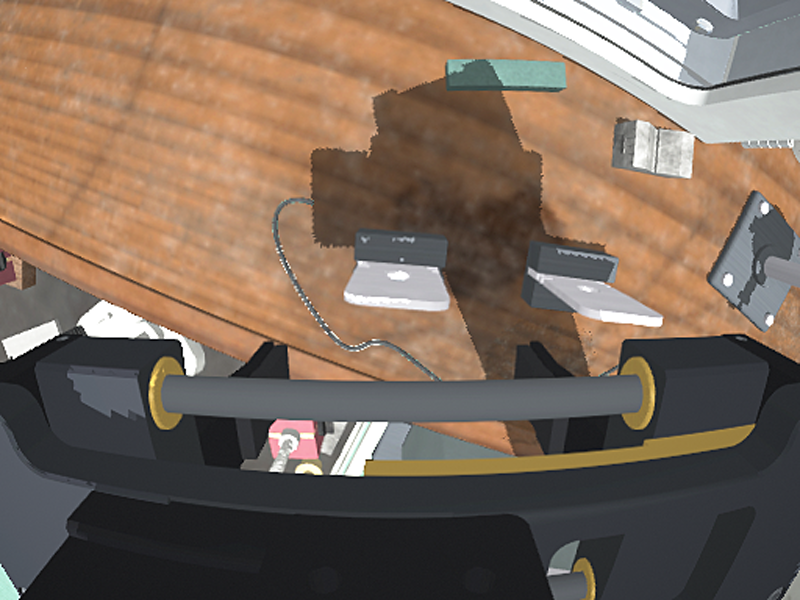

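The keyhole plate is seen here with its top edge from (347,302) to (448,308), and the block's back edge from (360,231) to (447,236).

Run:
```python
from h import *
pose=(np.array([0.44633,0.33519,0.21755]),[9.82499357e-01,1.86259597e-01,-1.19460603e-03,9.74059932e-04])
c=lambda x,y,z:onz('wrist',.64*x,.64*y,z,pose)
ang=lambda a,b:np.degrees(np.arctan2(*(b-a)[1::-1]))
a,b=c(351,304,.130),c(447,309,.130);print('top edge ends',a,b,ang(a,b),np.linalg.norm(a-b))
a,b=c(345,296,.12),c(449,303,.12);print('sides z.12',a,b,ang(a,b),np.linalg.norm(a-b),(a+b)/2)
a,b=c(360,231,.034),c(447,236,.034);print('block back',a,b,ang(a,b),np.linalg.norm(a-b),(a+b)/2, (a+b)/2-.025*np.array([np.cos(.377),np.sin(.377),0]))
a=c(399,276,.068);print('hole',a)
Rt=R.from_quat(pose[1]).as_matrix();print(Rt.round(3))
```

```text
top edge ends [0.43827669 0.36124841 0.13      ] [0.45520077 0.31043895 0.13      ] -71.57763720351095 0.05355395116795984
sides z.12 [0.43856191 0.36616856 0.12      ] [0.45669893 0.30876453 0.12      ] -72.46587691873233 0.06020112104704997 [0.44763042 0.33746654 0.12      ]
block back [0.46550369 0.37486882 0.034     ] [0.48583686 0.31312702 0.034     ] -71.7719489456948 0.06500375037081832 [0.47567028 0.34399792 0.034     ] [0.45242595 0.3347946  0.034     ]
hole [0.45078549 0.33771463 0.068     ]
[[ 0.931  0.366 -0.002]
 [ 0.366 -0.931 -0.002]
 [-0.003  0.001 -1.   ]]
```

To row units: 0.122 m is 0.1627, 0.003 m is 0.004, 0.057 rad is 0.0181.

```bash
echo '[[0,0,0.0181,0.004,-0.0013,0.04,0.087],[0,0,0.0181,0.004,-0.0013,0.0933,0.087],[0,0,0.0181,0.004,-0.0013,0.14,0.087],[0,0,0.0181,0.004,-0.0013,0.1627,0.07],[0,0,0.0181,0.004,-0.0013,0.1627,0],[0,0,0.0181,0.004,-0.0013,0.1627,0],[0,0,0.0181,0.004,-0.0013,0.1627,0],[0,0,0.0181,0.004,-0.0013,0.1627,0],[0,0,0.0181,0.004,-0.0013,0.1627,0],[0,0,0.0181,0.004,-0.0013,0.1627,0]]' | python3 jog.py 8
python3 - <<'E'
from h import *
s=env.sense();p=s['tcp_pos'];y=R.from_quat(s['tool_rot']).as_matrix()[:,1];print(p,s['width'],np.degrees(np.arctan2(y[1],y[0])),s['force'],s['moment'],y)
E
```

```text
clock: 10.55
tcp_pos: [0.4501, 0.3394, 0.099]
tool_rot: [0.987, 0.159, 0.002, -0.001]
force: [0.6, -0.6, 6.7]
width: 0.0601
gripper_force: 8.0
[0.45008811 0.33940744 0.09904102] 0.06012401087374997 -71.7441533055363 [ 0.55897556 -0.57175891  6.70481449] [-0.03673171  0.10493922 -0.01826878] [ 0.31326051 -0.94966653 -0.00115861]
```

The plate is centred with a width of 60.1 mm. I'll turn 90° above it and grip it through its thickness.

To row units: -0.06 m is -0.08, -0.03 m is -0.04, -1.571 rad is -0.5001.

```bash
echo '[[0,0,0,0,0,0,0.08],[0,0,0,0,0,0,0.08],[0,0,0,0,0,-0.04,0.08],[0,0,0,0,0,-0.08,0.05],[0,0,-0.0446,0,0,-0.08,0.04],[0,0,-0.0891,0,0,-0.08,0.04],[0,0,-0.1337,0,0,-0.08,0.04],[0,0,-0.1783,0,0,-0.08,0.04],[0,0,-0.2228,0,0,-0.08,0.04],[0,0,-0.2674,0,0,-0.08,0.04],[0,0,-0.3119,0,0,-0.08,0.04],[0,0,-0.3565,0,0,-0.08,0.04],[0,0,-0.4011,0,0,-0.08,0.04],[0,0,-0.4456,0,0,-0.08,0.04],[0,0,-0.4775,0,0,-0.08,0.04],[0,0,-0.5001,0,0,-0.08,0.04],[0,0,-0.5001,0,0,-0.08,0.04]]' | python3 jog.py; echo '[[0,0,0,0,0,0.0267,0.04],[0,0,0,0,0,0.0533,0.04],[0,0,0,0,0,0.0627,0.04],[0,0,0,0,0,0.0627,0.04],[0,0,0,0,0,0.0627,0],[0,0,0,0,0,0.0627,0],[0,0,0,0,0,0.0627,0],[0,0,0,0,0,0.0627,0],[0,0,0,0,0,0.0627,0],[0,0,0,0,0,0.0627,0]]' | python3 jog.py 30
python3 - <<'E'
from h import *
s=env.sense();p=s['tcp_pos'];M=R.from_quat(s['tool_rot']).as_matrix();y=M[:,1];print(p,s['width'],np.degrees(np.arctan2(y[1],y[0])),s['force'],s['moment'],'\n',M.round(4),'\nw offset plate-tcp',-0.1813-p@[.3133,-.9497,0])
E
```

```text
clock: 12.25
tcp_pos: [0.4488, 0.3385, 0.157]
tool_rot: [0.585, 0.811, -0.0, -0.0]
force: [-0.2, 0.0, 0.0]
width: 0.04
gripper_force: 0.0
clock: 13.25
tcp_pos: [0.4491, 0.3387, 0.1103]
tool_rot: [0.586, 0.81, 0.0, 0.0]
force: [1.0, -0.1, 0.6]
width: 0.0045
gripper_force: 30.0
[0.4490958  0.33867082 0.11028619] 0.004539203254469626 18.267980536908517 [ 1.03555929 -0.13826318  0.5517257 ] [ 0.04487503 -0.13019665 -0.06807545] 
 [[-3.135e-01  9.496e-01  4.000e-04]
 [ 9.496e-01  3.135e-01  3.000e-04]
 [ 1.000e-04  4.000e-04 -1.000e+00]] 
w offset plate-tcp -0.0003660315457560681
```

The grip is good. The keyhole is 42.3 mm below the TCP, with a 0.4 mm lateral offset. I'll lift and carry the plate to in front of the stud.

The manual's scale: shifts go in shares of 0.75 m and turns go in shares of pi rad. Converting my numbers, -0.3161 m is -0.4215, -0.311 m is -0.4147, 0.4637 rad is 0.1476.

```bash
echo '[[0,0,0,0,0,-0.0133,0],[0,0,0,0,0,-0.04,0],[0,0,0,0,0,-0.0667,0],[0,0,0,0,0,-0.1067,0],[0,0,0,0,0,-0.16,0],[0,0,0.0064,-0.0267,-0.0067,-0.2,0],[0,0,0.0159,-0.0667,-0.0173,-0.2133,0],[0,0,0.0318,-0.1067,-0.028,-0.2133,0],[0,0,0.0477,-0.1533,-0.0413,-0.2133,0],[0,0,0.0637,-0.2,-0.0533,-0.2133,0],[0,0,0.0796,-0.2467,-0.0667,-0.2133,0],[0,0,0.0955,-0.2933,-0.0787,-0.2133,0],[0,0,0.1114,-0.3333,-0.0893,-0.2133,0],[0,0,0.1273,-0.3733,-0.1,-0.2,0],[0,0,0.1476,-0.4,-0.1067,-0.1733,0],[0,0,0.1476,-0.4147,-0.1107,-0.1467,0],[0,0,0.1476,-0.4215,-0.1129,-0.1284,0],[0,0,0.1476,-0.4215,-0.1129,-0.1284,0],[0,0,0.1476,-0.4215,-0.1129,-0.1284,0]]' | python3 jog.py
python3 - <<'E'
from h import *
s=env.sense();p=s['tcp_pos'];M=R.from_quat(s['tool_rot']).as_matrix();y=M[:,1];print(p,s['width'],np.degrees(np.arctan2(y[1],y[0])),s['force'],s['moment'],'\n',M.round(4))
f=np.array([-.98953,.14436,0]);l=np.array([.14436,.98953,0]);P=np.array([.5915,-.0056,0])
k=p+M@[.0004,0,.0423];print('keyhole front,lat,z-stud',(k-P)@f,(k-P)@l,k[2]-.1643)
a=grab_frame('scene')[120:245,230:370,::-1];b=grab_frame('side')[110:215,200:340,::-1]
c=grab_frame('wrist')[:,:,::-1];cv2.imwrite('pics/w4.png',cv2.resize(c,(800,600)))
out=np.zeros((600,800,3),np.uint8);r=cv2.resize(a,(400,357),interpolation=cv2.INTER_CUBIC);out[:357,:400]=r;r=cv2.resize(b,(400,300),interpolation=cv2.INTER_CUBIC);out[:300,400:]=r
cv2.imwrite('pics/c4.png',out)
E
```

```text
clock: 15.15
tcp_pos: [0.4676, 0.0127, 0.2069]
tool_rot: [0.756, 0.655, 0.0, -0.0]
force: [-0.3, 0.1, -2.6]
width: 0.0047
gripper_force: 30.0
[0.46764911 0.01272741 0.20690896] 0.004698614743285278 -8.230392422588222 [-0.27671041  0.10817522 -2.598679  ] [-0.04376516 -0.0110663   0.03124048] 
 [[ 1.432e-01  9.897e-01 -1.000e-04]
 [ 9.897e-01 -1.432e-01  3.000e-04]
 [ 3.000e-04 -1.000e-04 -1.000e+00]]
keyhole front,lat,z-stud 0.12520523453250537 0.0006688454580182706 0.00030907539088603775
```

View pics/c4.png

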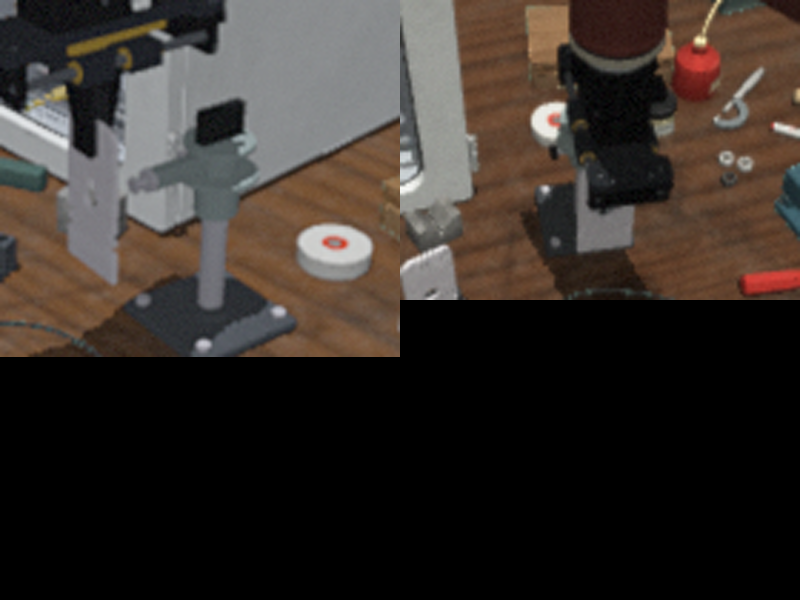

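The plate faces the stud squarely: in the scene crop the hole is at (90,190) and the stud head at (140,183). I'll trim the lateral offset and push on carefully.

To row units: 0.037 m is 0.0493, -0.0007 m is -0.0009.

```bash
echo '[[0,0,0,-0.0009,0.0133,0,0],[0,0,0,-0.0009,0.0267,0,0],[0,0,0,-0.0009,0.0373,0,0],[0,0,0,-0.0009,0.0427,0,0],[0,0,0,-0.0009,0.0453,0,0],[0,0,0,-0.0009,0.048,0,0],[0,0,0,-0.0009,0.0493,0,0],[0,0,0,-0.0009,0.0493,0,0]]' | python3 jog.py
python3 - <<'E'
from h import *
s=env.sense();p=s['tcp_pos'];M=R.from_quat(s['tool_rot']).as_matrix()
f=np.array([-.98953,.14436,0]);l=np.array([.14436,.98953,0]);P=np.array([.5915,-.0056,0])
k=p+M@[.0004,0,.0423];print('keyhole front,lat,z-stud',(k-P)@f,(k-P)@l,k[2]-.1643,s['force'],s['moment'])
E
```

```text
clock: 16.1
tcp_pos: [0.5041, 0.0059, 0.2064]
tool_rot: [0.756, 0.654, -0.0, -0.0]
force: [-0.4, 0.3, -3.0]
width: 0.0045
gripper_force: 30.0
keyhole front,lat,z-stud 0.08815326507569773 -0.0008813388105421926 -0.00023699994992046336 [-0.37496704  0.28775462 -2.96607336] [-0.03488081  0.03896123 -0.0305567 ]
```

No contact force, and the plate is already over the head. Continuing to 79.5 mm.

To row units: 0.0085 m is 0.0113, 0.006 m is 0.008.

```bash
echo '[[0,0,0,0.0011,0.0027,0,0],[0,0,0,0.0011,0.0053,0,0],[0,0,0,0.0011,0.008,0,0],[0,0,0,0.0011,0.0113,0,0],[0,0,0,0.0011,0.0113,0,0]]' | python3 jog.py
python3 - <<'E'
from h import *
s=env.sense();p=s['tcp_pos'];M=R.from_quat(s['tool_rot']).as_matrix()
f=np.array([-.98953,.14436,0]);l=np.array([.14436,.98953,0]);P=np.array([.5915,-.0056,0])
k=p+M@[.0004,0,.0423];print('keyhole front,lat,z-stud',(k-P)@f,(k-P)@l,k[2]-.1643,s['force'],s['moment'])
a=grab_frame('scene')[140:215,240:340,::-1];cv2.imwrite('pics/c5.png',cv2.resize(a,(800,600),interpolation=cv2.INTER_CUBIC))
E
```

```text
clock: 16.6
tcp_pos: [0.513, 0.0053, 0.2063]
tool_rot: [0.756, 0.654, 0.0, 0.0]
force: [-0.3, -0.0, -2.7]
width: 0.0047
gripper_force: 30.0
keyhole front,lat,z-stud 0.07927686465173768 -0.00012812844234319005 -0.00026082279044409296 [-2.59116229e-01 -8.80544083e-04 -2.72035817e+00] [-0.00637129  0.04817047  0.04870975]
```

View pics/c5.png

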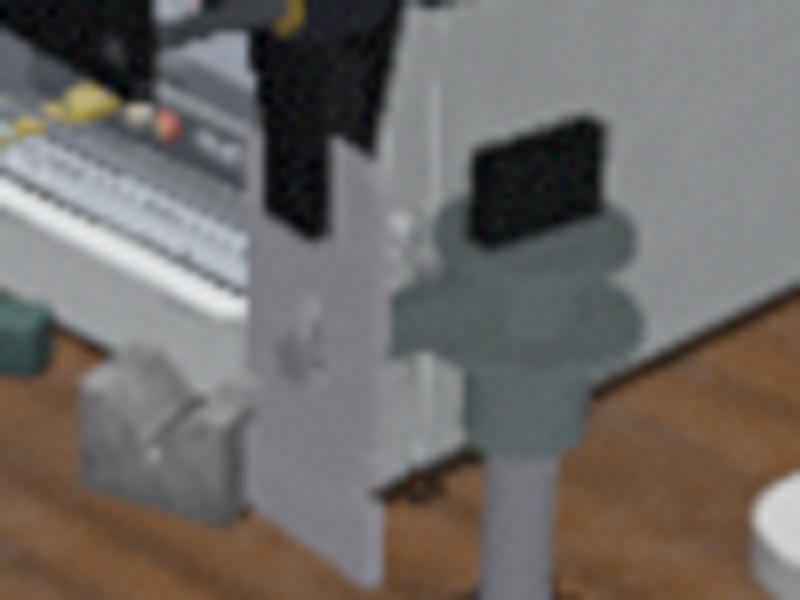

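The stud's head fills the hole at (300,340), and the plate sits close to the arm's end. Lowering.

To row units: 0.015 m is 0.02, 0.014 m is 0.0187.

```bash
echo '[[0,0,0,0,0,0.004,0],[0,0,0,0,0,0.008,0],[0,0,0,0,0,0.012,0],[0,0,0,0,0,0.016,0],[0,0,0,0,0,0.0187,0],[0,0,0,0,0,0.02,0],[0,0,0,0,0,0.02,0]]' | python3 jog.py; echo '[[0,0,0,0,0,0.0013,0],[0,0,0,0,0,0.0027,0],[0,0,0,0,0,0.0027,0]]' | python3 jog.py
```

```text
clock: 17.35
tcp_pos: [0.5126, 0.0054, 0.1912]
tool_rot: [0.756, 0.654, -0.0, -0.0]
force: [-0.5, -1.0, -2.9]
width: 0.005
gripper_force: 30.0
clock: 17.65
tcp_pos: [0.5126, 0.0054, 0.1893]
tool_rot: [0.756, 0.654, -0.0, -0.0]
force: [-1.1, 0.6, -3.0]
width: 0.0049
gripper_force: 30.0
```

To row units: 0.001 m is 0.0013, 0.0005 m is 0.0007.

```bash
echo '[[0,0,0,0,0,0.0007,0],[0,0,0,0,0,0.0013,0],[0,0,0,0,0,0.0013,0]]' | python3 jog.py; echo '[[0,0,0,0,0,0.0007,0],[0,0,0,0,0,0.0013,0],[0,0,0,0,0,0.0013,0]]' | python3 jog.py
```

```text
clock: 17.95
tcp_pos: [0.5128, 0.0054, 0.1887]
tool_rot: [0.756, 0.654, 0.0, 0.0]
force: [-1.8, -0.5, 1.3]
width: 0.005
gripper_force: 30.0
clock: 18.25
tcp_pos: [0.5129, 0.0054, 0.1883]
tool_rot: [0.756, 0.654, 0.0, 0.0]
force: [-3.9, 0.4, 7.4]
width: 0.0047
gripper_force: 30.0
```

The plate is resting on the neck: the force went from -3 to +7 N. I'll relieve it slightly, release gently and withdraw upward.

To row units: -0.0008 m is -0.0011.

```bash
echo '[[0,0,0,0,0,-0.0011,0],[0,0,0,0,0,-0.0011,0]]' | python3 jog.py 4; echo '[[0,0,0,0,0,0,0.008],[0,0,0,0,0,0,0.015],[0,0,0,0,0,0,0.03],[0,0,0,0,0,0,0.03],[0,0,0,0,0,0,0.03],[0,0,0,0,0,-0.0133,0.03],[0,0,0,0,0,-0.0333,0.03],[0,0,0,0,0,-0.0667,0.03],[0,0,0,0,0,-0.12,0.03],[0,0,0,0,0,-0.16,0.03],[0,0,0,0,0,-0.16,0.03]]' | python3 jog.py
python3 - <<'E'
from h import *
a=grab_frame('scene')[140:215,240:340,::-1];b=grab_frame('side')[110:215,200:340,::-1]
out=np.zeros((450,800,3),np.uint8);out[:450,:500]=cv2.resize(a,(600,450),interpolation=cv2.INTER_CUBIC)[:,50:550];out[:300,500:]=cv2.resize(b,(400,300),interpolation=cv2.INTER_CUBIC)[:,50:350]
cv2.imwrite('pics/c6.png',out)
E
```

```text
clock: 18.45
tcp_pos: [0.513, 0.0055, 0.1885]
tool_rot: [0.756, 0.654, 0.0, 0.0]
force: [-0.9, -0.9, 3.1]
width: 0.0054
gripper_force: 4.0
clock: 19.55
tcp_pos: [0.5145, 0.0055, 0.3135]
tool_rot: [0.756, 0.654, 0.003, 0.002]
force: [1.1, -0.1, 0.6]
width: 0.0303
gripper_force: 0.0
```

View pics/c6.png

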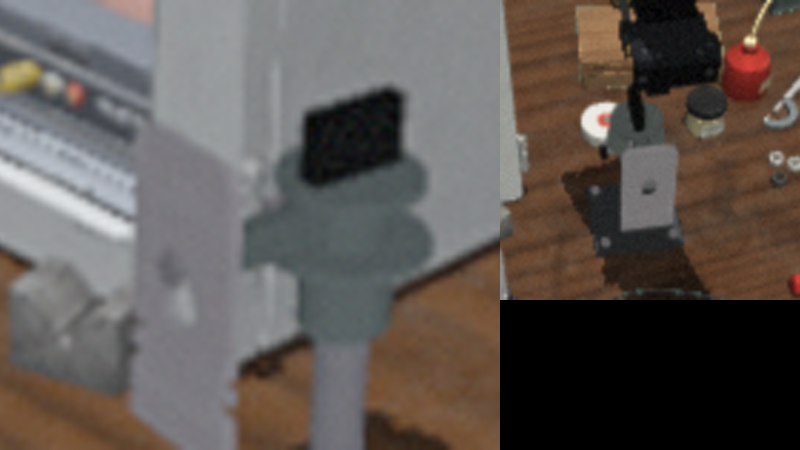

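The plate hangs upright on the stud: the head is at the top of the slot (175,262), with the open hole below it at (185,303). I'll let it settle, then confirm it is still.

```bash
echo '[[0,0,0,0,0,0,0.03],[0,0,0,0,0,0,0.03],[0,0,0,0,0,0,0.03],[0,0,0,0,0,0,0.03],[0,0,0,0,0,0,0.03],[0,0,0,0,0,0,0.03],[0,0,0,0,0,0,0.03],[0,0,0,0,0,0,0.03],[0,0,0,0,0,0,0.03],[0,0,0,0,0,0,0.03],[0,0,0,0,0,0,0.03],[0,0,0,0,0,0,0.03],[0,0,0,0,0,0,0.03],[0,0,0,0,0,0,0.03],[0,0,0,0,0,0,0.03],[0,0,0,0,0,0,0.03],[0,0,0,0,0,0,0.03],[0,0,0,0,0,0,0.03],[0,0,0,0,0,0,0.03],[0,0,0,0,0,0,0.03]]' | python3 jog.py
python3 - <<'E'
from h import *
F=[grab_frame('scene')[155:220,250:300].astype(int) for _ in range(6)]
print([np.abs(F[i]-F[0]).mean().round(2) for i in range(6)])
print(env.sign_off())
E
```

```text
clock: 21.65
tcp_pos: [0.5127, 0.0054, 0.3082]
tool_rot: [0.756, 0.654, -0.0, -0.0]
force: [-0.3, -0.5, 0.9]
width: 0.0299
gripper_force: 0.0
[np.float64(0.0), np.float64(1.53), np.float64(1.53), np.float64(1.5), np.float64(1.52), np.float64(1.51)]
the job is handed in; nothing more can be done
None
```

I turned the swivel arm to its stop and hung the keyhole plate on the stud; it was hanging still and clear of the gripper when I handed in at about 22 s, though the hand-in returned no verdict.

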